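Turn the upside-down insert box over in the turnover stand

TASK

One of the three alike insert boxes on the bench was put down upside down: its black bottom shows instead of the white lid with the label. Lay that box, just as it is, squarely on the floor of the metal cradle of the turnover stand, then swing the cradle over by its orange handle so that the box tips out and ends lying flat in the blue tray with its white lid up.

Things in the scene. Friction and masses are not known exactly. Their poses are not given: they have to be found in the camera images.
- flipped_box (a point): centre (half-way up) of the one upside-down insert box: closed plastic box 47 x 69 x 18 mm, 0.11 kg, flat on the bench, black bottom up, white labelled lid down (the two alike boxes lie lid up: bystanders). x along its 47 mm side, y along its 69 mm side, z out of the lid, so down at the start. Grip it across the 47 mm.
- cradle_floor (a point): where the middle of the box's lower face goes on the cradle, an aluminium plate; turns with it. At rest 26 mm above the bench; x along the hinge, y to hinge and tray, z up. The box's 69 mm side goes along x, between walls 14 mm high at x = +-42 mm. At y = +37.5 mm a 10 mm high ledge, on which the box will stand, with a 40 mm finger gap in its middle. Outer end (y = -31 mm) open.
- handle (a point): middle of the cradle's orange handle, a round bar 10 mm thick, 80 mm long, parallel to the hinge; at rest 51 mm above the bench and 85 mm outward (-y) of cradle_floor, 49 mm clear of the plate's edge. Axes as cradle_floor, turns with the cradle. Pinch it from above across the bar, which may turn between the fingers.
- cradle (a joint): cradle angle, rad: 0 = level, grows as the handle swings up and over the tray, stop at 2.15. Hinge axis level, 22 mm above the bench, 50 mm from cradle_floor along its +y; handle radius 138 mm. Light: under 3 N at the handle. Past upright (about 1.6 to 1.9) the box tips out into the tray by itself, and the cradle, let go, falls on to its stop.
- tray (a point): middle of the floor of the stand's blue tray, 10 mm above the bench, beyond the hinge; x along the hinge, y away from it, z up. Inside 90 mm along x; walls 18 mm above the floor on three sides, far wall at y = +40 mm, hinge axis at y = -52 mm.
Things that resemble listed ones, but are neither listed nor needed, are in the scene too. What is shaped like the part that bears flipped_box but green, red or yellow is not meant.

How it is judged:
By the outcome, as a careful person would: the job done as asked, in the order asked, and still so for the second after the job is handed in, with the robot touching nothing.
It also fails if it takes over 54 s, if anything falls off the work surface, if the arm or the gripper's body presses on something with over 40 N, if the wrist force passes 120 N, or if a joint passes its speed limit or range.

ROBOT

A 6-joint arm with a two-finger parallel gripper is mounted at the origin on a cart in front of the work surface, level with it; the furniture and walls round the work are solid. World frame = base frame: x ahead of the robot, y to its left, z up, the work surface at z = 0. Lengths are in m, angles in rad, forces in N, time in s.
With the tool pointing down it reaches from about 0.275 to 0.85 m from the base axis. Payload 5.2 kg.
Tool frame: the origin (TCP) lies midway between the tips of the shut fingers; the grasp point (between the pads) lies 19 mm behind it; z points along the fingers, y is the line along which they close (so a half turn about z gives the same grasp; the last joint's range is limited). The gripper opens to 85 mm and grips with 20 to 120 N. Pads are 22 mm wide; open, the fingers measure 114 mm over their backs; the gripper's body (76 mm by 85 mm) begins 54 mm behind the grasp point. The pads swing forward as they close: fully open they stand 13 mm farther back than shut.
Start: joints at [-1.391, 0.259, 1.535, -0, 1.348, -0.203], TCP at [0.205, -0.51, 0.231] pointing down, gripper open.
Joint ranges: [-3.14, 3.14], [-0.91, 2.08], [0.19, 2.58], [-1.22, 4.36], [0.22, 2.71], [-3.12, 3.12]. Speed limits (rad/s): [2.57, 2.57, 3.14, 3.14, 3.14, 3.14].

INTERFACE

Orientations are given as a rotation vector (axis times angle).
In Python, from station import get_obs, read_camera, ticket gives the robot as it stands.
- The arm moves only by the shell command python3 -m creep 'ROWS'. ROWS is a JSON object of lists of equal length, an entry for each row: "xyz": the shift along the world's x, y, z as a fraction of full scale, a list of three; "rot": the turn, a rotation vector about the world's x, y, z as a fraction of full scale, a list of three; "fingers": the finger opening in mm, from 0 to 85.4. In form: {"xyz": [[tx, ty, tz], ...], "rot": [[ax, ay, az], ...], "fingers": [fingers, ...]}. A call has 1 to 8 rows; each row is the pose to reach, as a shift and turn from the pose commanded when the call began; what a row does not reach only later rows make up. Full scale, the value 1, is 750 mm for a shift and 0.5 rad for a turn. A row lasts 1/12 s, in which the tool goes at most 41.7 mm and 7.16 degrees, less where a joint would pass 70% of its speed; a pose out of reach is approached as far as the arm can. A call with a number of a shift or a turn outside -1 to 1 is refused whole. A call with a gripper value outside its range is refused whole. The fingers move at their own pace and stop on an object; the grip force is fixed at half the most. Time passes only in rows, so rows that repeat a pose let the fingers close. It gives the time, the measured TCP pose, the force, the opening and the grip force at its end, in the units of the state.
- get_obs(): the state, without advancing time (a new reading comes with each control period).
- read_camera(name): name is "scene" or "top" or "wrist"; returns a dict with "pixels" (480x640x3 uint8, blue, green, red), "fov_y" (degrees; the focal length in pixels is half the picture's height over the tangent of half this angle, whatever the lens; pixels are square), "cx", "cy" (the principal point, pixels), "origin" and "orientation" of the camera in the world; the wrist camera has in their place "tool_from_camera" (4x4, takes a point from camera to tool coordinates, whose origin is the TCP and whose axes are the flange's). Camera axes: x right, y up, looking along -z (the intrinsics and any distortion apply to the point x, -y, -z); pixel columns grow to the right and rows downward; lengths in m; the calibration is good to about 2 mm. The wrist camera is an equidistant fisheye: a pixel r from the principal point sees the ray r / f radians off the axis. A picture is of the moment at which its call begins: read the wrist's pose just before it. There is no depth.
- ticket.close_job(): hands the job in; it is judged then, once.
The state is a dict: "time": time; "qpos": joint angles; "qvel": joint speeds; "effort": joint torques, N m; "position": TCP position; "eef_rot": TCP orientation; "contact_force": force on the tool from outside, world axes, zero at the start; "wrist_torque": the same for the moment, N m; "gripper_width": opening from 0.0 (shut) to 1.0 (fully open); "finger_force": force on a finger pad.
Only numpy, scipy, OpenCV 4.12 (cv2) and the standard library are available. Lean on these libraries where they do the work, as an engineer would, in place of code of your own. Each camera call takes 0.05 s, during which the arm holds its last target. There are 200 camera calls.

## Working session

There is one attempt and no reset: what is moved stays moved. The work goes in short steps, Python scripts to look and compute and a shell command to move; the robot and the scene stay as the last step left them, time stands still between calls to the robot, and variables do not carry over. Pictures are saved under pics/ and viewed, at most 10 in all, crops included, and the job is handed in when it is done.

```bash
ls; mkdir -p pics; python3 - <<'E'
from station import get_obs, read_camera
import cv2
o=get_obs();print(o)
for n in("scene","top"):
    r=read_camera(n);cv2.imwrite(f"pics/{n}0.png",r["pixels"]);print({k:v for k,v in r.items() if k!="pixels"})
E
```

```text
pics
{'time': 0.0, 'qpos': array([-1.39078971e+00,  2.59328015e-01,  1.53609498e+00,  4.08249238e-06,
        1.34799726e+00, -2.02808511e-01]), 'qvel': array([ 0.00042151, -0.00165879, -0.00152497, -0.00078703, -0.00026988,
       -0.00154657]), 'effort': array([-1.71485848e-03, -4.46038198e+01, -2.90570748e+01, -3.84155119e-04,
        1.18075573e-02,  6.27591675e-06]), 'position': array([ 0.20536489, -0.5096475 ,  0.23047798]), 'eef_rot': array([-3.08242531e+00, -5.97310498e-01, -3.89589379e-05]), 'contact_force': array([ 1.07612918,  0.62634998, -0.05525857]), 'wrist_torque': array([ 0.00969807,  0.01657803, -0.00126177]), 'finger_force': 0.0, 'gripper_width': 0.9997313668486001}
{'fov_y': 51.20893335392815, 'cx': 321.6262703592422, 'cy': 240.64215784742885, 'origin': array([0.16002417, 0.55879257, 0.81738198]), 'orientation': array([ 0.24639027, -1.01490472, -2.43839624])}
{'fov_y': 51.76627546123356, 'cx': 317.1511801932571, 'cy': 230.97518980824142, 'origin': array([ 0.3785784 , -0.06357199,  1.04239613]), 'orientation': array([ 0.09353867, -0.11207628, -1.53833394])}
```

View pics/top0.png

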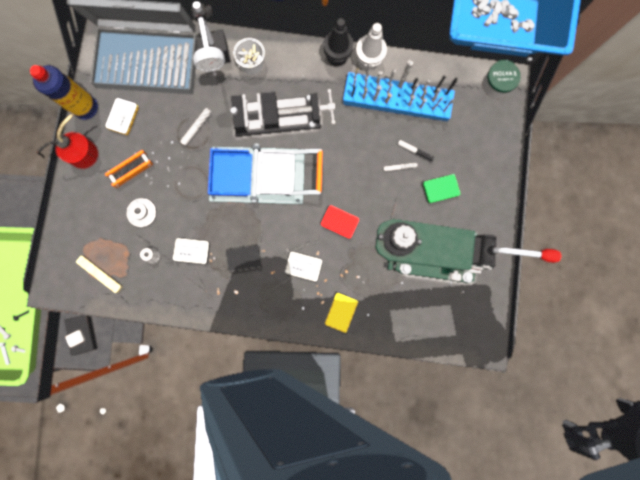

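View pics/scene0.png

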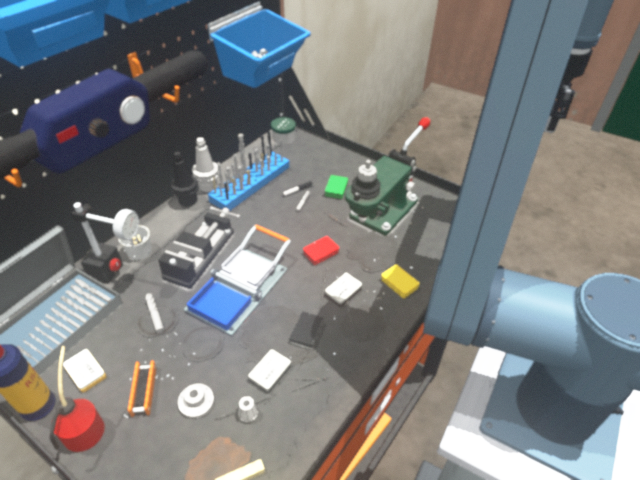

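Top: the stand has its blue tray at (231,174), cradle plate (275,172) and orange handle (319,172). The black flipped box is at (243,258), between the two white-lidded boxes; scene view shows it at (306,330). Now I'll cast the rays.

```bash
cat > h.py <<'E'
import numpy as np, cv2
from scipy.spatial.transform import Rotation as R
from station import get_obs, read_camera
def cam(name):
    o=get_obs(); r=read_camera(name); r["name"]=name
    if name=="wrist":
        T=np.array(r["tool_from_camera"]); W=R.from_rotvec(o["eef_rot"]).as_matrix()
        r["Rm"]=W@T[:3,:3]; r["o"]=o["position"]+W@T[:3,3]
    else: r["Rm"]=R.from_rotvec(r["orientation"]).as_matrix(); r["o"]=np.array(r["origin"])
    return r
def cast(r,uv,z):
    uv=np.atleast_2d(np.asarray(uv,float)); f=240/np.tan(np.radians(r["fov_y"])/2)
    d=(uv-[r["cx"],r["cy"]])/f
    if r["name"]=="wrist":
        t=np.linalg.norm(d,axis=1,keepdims=True); d=d*np.tan(t)/np.maximum(t,1e-9)
    v=np.c_[d[:,0],-d[:,1],-np.ones(len(d))]@r["Rm"].T
    return r["o"]+v*((z-r["o"][2])/v[:,2])[:,None]
def blob(r,mask,near,z,box=None):
    """largest contour containing/nearest a pixel -> world corners of min-area rect, centre, sides, angle"""
    cs=[c for c in cv2.findContours(mask.astype(np.uint8),0,1)[0] if cv2.contourArea(c)>60]
    c=min(cs,key=lambda c:-cv2.pointPolygonTest(c,(float(near[0]),float(near[1])),True))
    w=cast(r,c[:,0,:],z)[:,:2]
    (cx,cy),(a,b),an=cv2.minAreaRect((w*1000).astype(np.float32))
    if a<b: a,b,an=b,a,an+90
    print("centre mm %.1f %.1f  long %.1f short %.1f  long-axis deg %.1f"%(cx,cy,a,b,(an+90)%180-90), "px area",cv2.contourArea(c))
    return c
def hsv(r): return cv2.cvtColor(r["pixels"],cv2.COLOR_BGR2HSV).transpose(2,0,1).astype(int)
E
python3 - <<'E'
from h import *
r=cam("top");h,s,v=hsv(r)
print("handle");blob(r,(h>5)&(h<20)&(s>150)&(v>120),(319,172),.051)
print("tray");blob(r,(h>100)&(h<125)&(s>150)&(v>60),(231,174),.02)
print(h[258,243],s[258,243],v[258,238:250],v[258,215:280:3],v[235:290:3,243])
print("box guess",cast(r,[[243,258]],.018)*1000)
r=cam("scene");print("box guess scene",cast(r,[[306,330]],.018)*1000)
h,s,v=hsv(r)
print("handle");blob(r,(h>5)&(h<20)&(s>150)&(v>120),(270,233),.051)
print("tray");blob(r,(h>100)&(h<125)&(s>150)&(v>60),(221,305),.02)
r=cam("wrist");cv2.imwrite("pics/w0.png",r["pixels"]);print(r["tool_from_camera"],r["fov_y"])
E
```

```text
handle
centre mm 616.7 309.4  long 90.2 short 14.5  long-axis deg -54.1 px area 220.5
tray
centre mm 634.1 115.3  long 97.7 short 85.6  long-axis deg -0.1 px area 1710.0
10 10 [84 85 83 81 80 80 81 82 83 80 82 81] [161 134 137 135 100  81  84  86  85  80  82  82  83  79  78  77  93  86
  95  89  80  82] [130 129 130 126  86  81  84  79  81  76  52  56  61  76  79  81  81  85
  82]
box guess [[453.03705515  78.03982572  18.        ]]
box guess scene [[449.6492429   85.04226447  18.        ]]
handle
centre mm 1234.2 -421.9  long 98.3 short 45.3  long-axis deg -52.2 px area 108.5
tray
centre mm 635.0 119.1  long 98.1 short 74.0  long-axis deg 0.4 px area 1259.0
[[-2.71343590e-04  9.56491127e-01  2.91761290e-01  7.54283091e-02]
 [ 9.99999739e-01  4.54696669e-04 -5.60628896e-04  3.21438745e-04]
 [-6.68899451e-04  2.91761062e-01 -9.56491001e-01 -1.40970931e-01]
 [ 0.00000000e+00  0.00000000e+00  0.00000000e+00  1.00000000e+00]] 65.70646984690485
```

```bash
python3 -m creep '{"xyz":[[0.055,0.1,0],[0.07,0.15,0],[0.1,0.2,0],[0.13,0.25,0],[0.16,0.3,0],[0.18,0.35,0],[0.2,0.4,0],[0.2,0.4,0]],"rot":[[0,0,0.2],[0,0,0.4],[0,0,0.6],[0,0,0.8],[0,0,1],[0,0,1],[0,0,1],[0,0,1]],"fingers":[85,85,85,85,85,85,85,85]}'
```

```text
time: 0.92
position: [0.3549, -0.2105, 0.2314]
eef_rot: [2.84, 1.341, 0.0]
contact_force: [1.2, -0.1, -0.6]
gripper_width: 0.992
finger_force: 0.0
```

```bash
python3 -m creep '{"xyz":[[0.02,0.05,0],[0.035,0.1,0],[0.05,0.15,0],[0.07,0.2,0],[0.08,0.25,0],[0.1,0.3,0],[0.12,0.35,0],[0.13,0.387,0]],"rot":[[0,0,0.2],[0,0,0.4],[0,0,0.6],[0,0,0.8],[0,0,1],[0,0,1],[0,0,1],[0,0,1]],"fingers":[85,85,85,85,85,85,85,85]}' && python3 -m creep '{"xyz":[[0,0,0],[0,0,0],[0,0,0]],"rot":[[0,0,0.2],[0,0,0.38],[0,0,0.38]],"fingers":[85,85,85]}'
python3 - <<'E'
from h import *
r=cam("wrist");cv2.imwrite("pics/w1.png",r["pixels"])
E
```

```text
time: 1.58
position: [0.4529, 0.0809, 0.2315]
eef_rot: [2.419, 2.005, 0.002]
contact_force: [0.7, -1.0, -0.3]
gripper_width: 0.996
finger_force: 0.0
time: 1.83
position: [0.4519, 0.0788, 0.2311]
eef_rot: [-2.213, -2.229, 0.0]
contact_force: [0.7, 0.0, -0.4]
gripper_width: 0.998
finger_force: 0.0
```

View pics/w1.png

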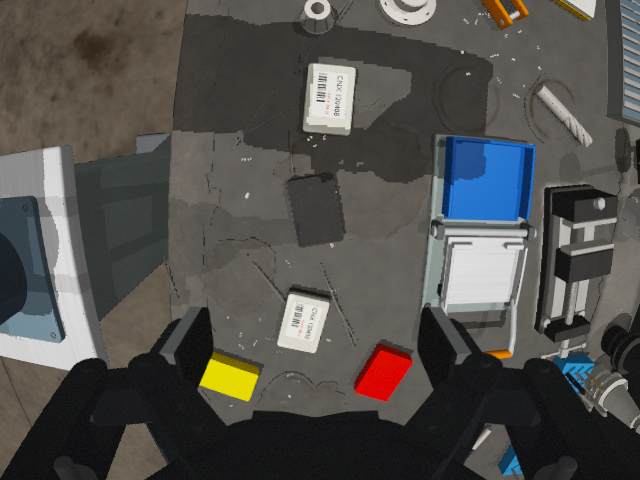

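Wrist view: the black box is at (317,209), slightly turned; the tray is at (488,178), the cradle plate at (483,270), and the handle is half hidden by the right finger at (495,354).

```bash
python3 - <<'E'
from h import *
r=cam("wrist");h,s,v=hsv(r)
print(v[209,280:356:3]);print(v[165:255:4,317])
g=cv2.medianBlur(r["pixels"],5);vv=cv2.cvtColor(g,cv2.COLOR_BGR2GRAY)
for t in (50,55,60):
  m=(vv<t).astype(np.uint8);m[:,:270]=0;m[:,365:]=0;m[:165]=0;m[260:]=0
  c=blob(r,cv2.morphologyEx(m,cv2.MORPH_OPEN,np.ones((7,7))),(317,209),.018)
  print(cv2.boxPoints(cv2.minAreaRect(c)).round().tolist())
print("tray rim");blob(r,(h>100)&(h<125)&(s>150)&(v>40),(488,178),.028)
print("plate z26 / walls z40")
m=(s<25)&(v>170);print(v[270,425:535:4])
m=m.astype(np.uint8);blob(r,cv2.morphologyEx(m,cv2.MORPH_OPEN,np.ones((5,5))),(483,270),.026)
cv2.imwrite("pics/w1c.png",cv2.resize(r["pixels"][120:375,410:560],None,fx=2.3,fy=2.3,interpolation=cv2.INTER_CUBIC))
E
```

```text
[96 98 98 87 65 64 60 64 60 59 60 64 62 59 63 62 62 62 62 64 56 98 97 97
 95 96]
[ 59  58  53  63  63  63  65  62  62  62  62  60  62  62  63  61  64  60
  64  61 101 102 102]
centre mm 462.4 113.6  long 9.5 short 7.7  long-axis deg 0.3 px area 75.0
[[320.0, 172.0], [330.0, 172.0], [330.0, 180.0], [320.0, 180.0]]
centre mm 463.3 113.6  long 11.5 short 9.7  long-axis deg 0.3 px area 108.0
[[320.0, 171.0], [332.0, 171.0], [332.0, 181.0], [320.0, 181.0]]
centre mm 461.4 116.0  long 19.1 short 16.4  long-axis deg 0.2 px area 286.0
[[314.0, 165.0], [334.0, 165.0], [334.0, 182.0], [314.0, 182.0]]
tray rim
centre mm 628.8 117.4  long 103.6 short 80.9  long-axis deg 0.2 px area 6861.5
plate z26 / walls z40
[ 93 167 151 150 150 171 109 222 222 222 222 222 221 221 220 221 219 220
 220 219 220 220 198 107 114  97  99  98]
centre mm 632.0 19.7  long 86.7 short 75.3  long-axis deg 0.5 px area 4060.5
```

View pics/w1c.png

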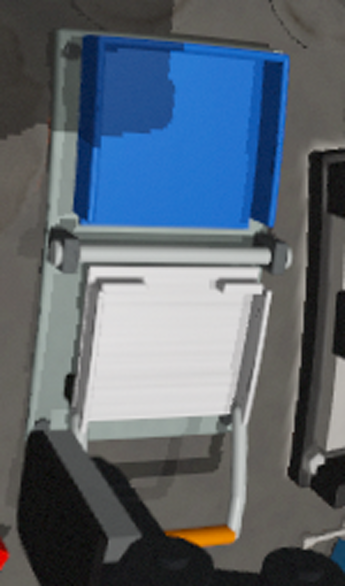

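The crop shows the plate with its ledge and finger gap next to the hinge, and the free end toward the handle; the stand is nearly aligned with world x/y.

```bash
python3 - <<'E'
from h import *
r=cam("wrist")
v=cv2.cvtColor(cv2.medianBlur(r["pixels"],3),cv2.COLOR_BGR2HSV)[:,:,2]
m=(v<76).astype(np.uint8);m[:,:280]=0;m[:,355:]=0;m[:185]=0;m[260:]=0
m=cv2.morphologyEx(m,cv2.MORPH_OPEN,np.ones((7,7)))
L=[];Rr=[]
for y in range(188,234): 
    x=np.flatnonzero(m[y]); L.append((x.min()-.5,y)); Rr.append((x.max()+.5,y))
B=[(x,np.flatnonzero(m[:,x]).max()+.5) for x in range(303,342)]
fit=lambda P:cv2.fitLine((cast(r,P,.018)[:,:2]*1000).astype(np.float32),cv2.DIST_HUBER,0,.01,.01).ravel()
l,q,b=fit(L),fit(Rr),fit(B)
for k in(l,q,b):print(k.round(3),np.degrees(np.arctan2(k[1],k[0])))
X=lambda a,c:a[2:]+a[:2]*np.linalg.solve(np.c_[a[:2],-c[:2]],c[2:]-a[2:])[0]
p1,p2=X(l,b),X(q,b);print(p1,p2,np.linalg.norm(p1-p2))
u=l[:2]*np.sign(l[1]);u2=q[:2]*np.sign(q[1]);u=(u+u2)/2
print("centre",(p1+p2)/2+u*34.5, "long deg",np.degrees(np.arctan2(u[1],u[0])))
E
```

```text
[ 1.80000e-01 -9.84000e-01  4.30093e+02  7.94210e+01] -79.619514
[ 1.76000e-01 -9.84000e-01  4.79212e+02  8.02870e+01] -79.87851
[9.85000e-01 1.70000e-01 4.63272e+02 4.74140e+01] 9.801677
[436.7943   42.83931] [484.4281    51.068535] 48.339405
centre [454.4716   80.90314] long deg 100.25098
```

```bash
python3 -m creep '{"xyz":[[0.0035,0.003,-0.05],[0.0035,0.003,-0.1],[0.0035,0.003,-0.15],[0.0035,0.003,-0.2],[0.0035,0.003,-0.24],[0.0035,0.003,-0.27],[0.0035,0.003,-0.29],[0.0035,0.003,-0.307]],"rot":[[0,0,0.2],[0,0,0.358],[0,0,0.358],[0,0,0.358],[0,0,0.358],[0,0,0.358],[0,0,0.358],[0,0,0.358]],"fingers":[75,75,75,75,75,75,75,75]}' && python3 -m creep '{"xyz":[[0,0,0],[0,0,0],[0,0,0],[0,0,0],[0,0,0],[0,0,0]],"rot":[[0,0,0],[0,0,0],[0,0,0],[0,0,0],[0,0,0],[0,0,0]],"fingers":[75,40,40,40,40,40]}'
```

```text
time: 2.65
position: [0.4538, 0.0795, -0.0005]
eef_rot: [-2.015, -2.408, 0.002]
contact_force: [0.3, 0.0, 0.2]
gripper_width: 0.879
finger_force: 0.0
time: 3.15
position: [0.4558, 0.0799, 0.0023]
eef_rot: [2.01, 2.411, 0.002]
contact_force: [-1.2, -0.5, 6.8]
gripper_width: 0.532
finger_force: 62.2
```

```bash
python3 -m creep '{"xyz":[[0,0,0.03],[0,0,0.08],[0,0,0.13],[0.01,0.01,0.18],[0.05,0.03,0.22],[0.09,0.05,0.25],[0.13,0.06,0.265],[0.18,0.08,0.265]],"rot":[[0,0,0],[0,0,0.1],[0,0,0.3],[0,0,0.5],[0,0,0.7],[0,0,0.9],[0,0,1],[0,0,1]],"fingers":[40,40,40,40,40,40,40,40]}' && python3 -m creep '{"xyz":[[0.01,0,0],[0.01,0,0],[0.01,0,0],[0.01,0,0]],"rot":[[0,0,0.24],[0,0,0.48],[0,0,0.72],[0,0,1]],"fingers":[40,40,40,40]}' && python3 -m creep '{"xyz":[[0,0,0],[0,0,0],[0,0,0],[0,0,0],[0,0,0]],"rot":[[0,0,0.24],[0,0,0.48],[0,0,0.72],[0,0,0.783],[0,0,0.783]],"fingers":[40,40,40,40,40]}'
python3 - <<'E'
from h import *
r=cam("wrist");cv2.imwrite("pics/w2.png",r["pixels"])
E
```

```text
time: 3.82
position: [0.592, 0.1405, 0.205]
eef_rot: [1.345, 2.831, 0.005]
contact_force: [1.0, -1.0, -0.6]
gripper_width: 0.535
finger_force: 62.0
time: 4.15
position: [0.597, 0.1403, 0.1995]
eef_rot: [-0.622, -3.079, 0.0]
contact_force: [0.0, -0.5, -1.8]
gripper_width: 0.528
finger_force: 62.0
time: 4.57
position: [0.5968, 0.1402, 0.1999]
eef_rot: [-0.019, -3.141, -0.0]
contact_force: [-0.7, 0.6, -1.1]
gripper_width: 0.532
finger_force: 62.0
```

View pics/w2.png

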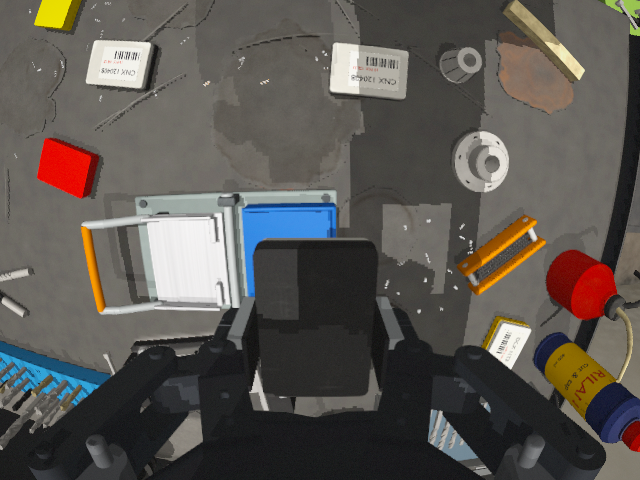

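The box is held square, black side up, at (315,315). The cradle plate is at (185,262), handle (93,268), tray (290,245).

```bash
python3 - <<'E'
from h import *
r=cam("wrist");h,s,v=hsv(r)
print("handle");c=blob(r,(h>5)&(h<20)&(s>150)&(v>90),(93,268),.051)
print("plate");m=((s<30)&(v>190)).astype(np.uint8);c=blob(r,cv2.morphologyEx(m,1*2,np.ones((3,3))),(185,262),.026)
print(cv2.boxPoints(cv2.minAreaRect(c)).round().tolist())
print("box in hand, upper face")
m=((v<60)).astype(np.uint8);m[:236]=0;m[:,:256]=0;m[:,380:]=0
for row in (255,270):print(np.round(cast(r,[[255,row],[377,row],[318,239]],r["o"][2]*0+get_obs()["position"][2]+.016)*1000,1).tolist(),)
cv2.imwrite("pics/w2c.png",cv2.resize(r["pixels"][180:330,70:270],None,fx=4,fy=4,interpolation=cv2.INTER_CUBIC))
E
```

```text
handle
centre mm 634.2 -72.0  long 86.2 short 12.1  long-axis deg 0.1 px area 713.0
plate
centre mm 634.8 -17.8  long 151.7 short 89.8  long-axis deg -88.9 px area 6131.0
[[82.0, 221.0], [224.0, 213.0], [229.0, 305.0], [87.0, 313.0]]
box in hand, upper face
[[565.2, 119.3, 215.9], [565.9, 162.9, 215.9], [559.6, 141.9, 215.9]]
[[571.0, 118.9, 215.9], [571.6, 163.1, 215.9], [559.6, 141.9, 215.9]]
```

View pics/w2c.png

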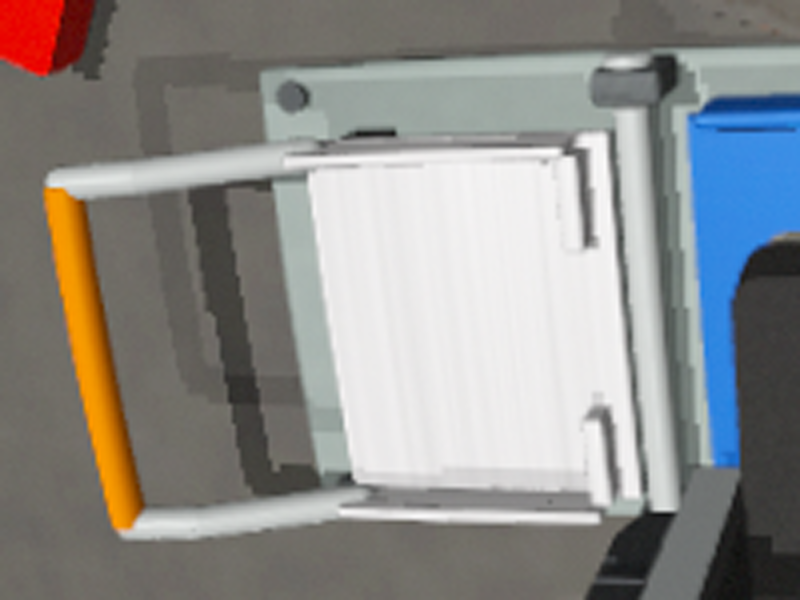

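```bash
python3 - <<'E'
from h import *
r=cam("wrist")
f=lambda p:(np.array(p)/4+[70,180])
print("free end",cast(r,f([[310,170],[355,487]]),.026)*1000)
print("hinge rod",cast(r,f([[633,110],[665,508]]),.026)*1000)
print("rod mid line pts",cast(r,f([[640,250],[650,350]]),.024)*1000)
print("wall tops inner",cast(r,f([[430,165],[470,505]]),.040)*1000)
print("wall base",cast(r,f([[430,172],[470,487]]),.026)*1000)
print("ledge top",cast(r,f([[575,200],[598,455]]),.036)*1000)
E
```

```text
free end [[595.12493518 -16.32986884  26.        ]
 [676.34769149 -17.32211619  26.        ]]
hinge rod [[583.8944469   64.12635529  26.        ]
 [680.3025802   63.42141837  26.        ]]
rod mid line pts [[616.51229554  62.83086083  24.        ]
 [640.61963528  63.13379996  24.        ]]
wall tops inner [[591.78039419  20.4325126   40.        ]
 [673.47416129  19.1979507   40.        ]]
wall base [[596.57188264  14.61901922  26.        ]
 [675.49985865  14.27376875  26.        ]]
ledge top [[601.45715582  52.03112715  36.        ]
 [661.91922795  51.26184155  36.        ]]
```

```bash
python3 -m creep '{"xyz":[[0.015,-0.05,0],[0.03,-0.1,0],[0.045,-0.14,0],[0.0535,-0.1695,-0.02],[0.0535,-0.1695,-0.07],[0.0535,-0.1695,-0.12],[0.0535,-0.1695,-0.16],[0.0535,-0.1695,-0.17]],"rot":[[0,0,0],[0,0,0],[0,0,0],[0,0,0],[0,0,0],[0,0,0],[0,0,0],[0,0,0]],"fingers":[40,40,40,40,40,40,40,40]}' && python3 -m creep '{"xyz":[[0,0,0],[0,0,-0.01],[0,0,-0.02],[0,0,-0.03],[0,0,-0.04],[0,0,-0.05],[0,0,-0.056],[0,0,-0.056]],"rot":[[0,0,0],[0,0,0],[0,0,0],[0,0,0],[0,0,0],[0,0,0],[0,0,0],[0,0,0]],"fingers":[40,40,40,40,40,40,40,40]}'
```

```text
time: 5.38
position: [0.6333, 0.0131, 0.0666]
eef_rot: [-0.024, -3.132, -0.002]
contact_force: [-1.7, -0.1, -1.1]
gripper_width: 0.527
finger_force: 62.0
time: 6.05
position: [0.6364, 0.0132, 0.029]
eef_rot: [-0.021, -3.139, -0.001]
contact_force: [0.2, 1.2, -1.3]
gripper_width: 0.529
finger_force: 62.0
```

```bash
python3 -m creep '{"xyz":[[0,0,-0.001],[0,0,-0.0025],[0,0,-0.0025]],"rot":[[0,0,0],[0,0,0],[0,0,0]],"fingers":[40,40,40]}'
```

```text
time: 6.3
position: [0.6374, 0.013, 0.0286]
eef_rot: [0.021, 3.141, -0.0]
contact_force: [1.2, -0.5, -1.2]
gripper_width: 0.525
finger_force: 62.0
```

```bash
python3 -m creep '{"xyz":[[0,0,-0.001],[0,0,-0.002],[0,0,-0.002]],"rot":[[0,0,0],[0,0,0],[0,0,0]],"fingers":[40,40,40]}'
```

```text
time: 6.55
position: [0.6376, 0.013, 0.0283]
eef_rot: [0.021, 3.14, -0.0]
contact_force: [-2.4, 0.8, 6.6]
gripper_width: 0.53
finger_force: 62.8
```

Contact (6.6 N). Release, rise, and look.

```bash
python3 -m creep '{"xyz":[[0,0,0],[0,0,0],[0,0,0.001],[0,0,0.005],[0,0,0.02],[0,0,0.05],[0,0,0.1],[0,0,0.15]],"rot":[[0,0,0],[0,0,0],[0,0,0],[0,0,0],[0,0,0],[0,0,0],[0,0,0],[0,0,0]],"fingers":[56,56,56,56,56,56,56,56]}' && python3 -m creep '{"xyz":[[0,-0.05,0.03],[0,-0.1,0.05],[0,-0.113,0.05],[0,-0.113,0.05]],"rot":[[0,0,0],[0,0,0],[0,0,0],[0,0,0]],"fingers":[60,60,60,60]}'
python3 - <<'E'
from h import *
r=cam("wrist");cv2.imwrite("pics/w3.png",r["pixels"])
E
```

```text
time: 7.22
position: [0.6363, 0.0132, 0.1402]
eef_rot: [-0.021, -3.139, -0.001]
contact_force: [1.1, -0.5, -0.0]
gripper_width: 0.657
finger_force: 0.0
time: 7.55
position: [0.6382, -0.0754, 0.1795]
eef_rot: [0.027, 3.137, -0.004]
contact_force: [0.3, 1.0, 0.6]
gripper_width: 0.699
finger_force: 0.0
```

View pics/w3.png

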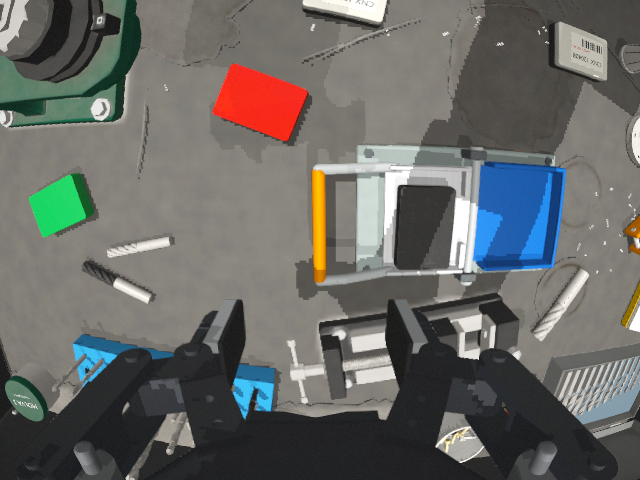

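The black box sits square on the cradle at (425,227); handle bar is at (319,225).

```bash
python3 - <<'E'
from h import *
r=cam("wrist");h,s,v=hsv(r);print(get_obs()["position"])
blob(r,(h>5)&(h<20)&(s>150)&(v>90),(319,225),.051)
m=((v<70)).astype(np.uint8);m[:,:385]=0;m[:,460:]=0;m[:180]=0;m[275:]=0
blob(r,cv2.morphologyEx(m,2,np.ones((5,5))),(425,227),.044)
E
```

```text
[ 0.63686989 -0.07179448  0.17700677]
centre mm 634.3 -72.8  long 86.9 short 10.0  long-axis deg 0.1 px area 544.0
centre mm 636.7 9.4  long 67.6 short 44.6  long-axis deg -1.6 px area 3345.5
```

```bash
python3 -m creep '{"xyz":[[-0.002,0,-0.04],[-0.003,0,-0.08],[-0.003,0,-0.12],[-0.003,-0.001,-0.15],[-0.003,-0.001,-0.175],[-0.003,-0.001,-0.193],[-0.003,-0.001,-0.193],[-0.003,-0.001,-0.193]],"rot":[[0,0,0],[0,0,0],[0,0,0],[0,0,0],[0,0,0],[0,0,0],[0,0,0],[0,0,0]],"fingers":[45,45,45,45,45,45,45,45]}' && python3 -m creep '{"xyz":[[0,0,0],[0,0,0],[0,0,0],[0,0,0],[0,0,0],[0,0,0],[0,0,0],[0,0,0]],"rot":[[0,0,0],[0,0,0],[0,0,0],[0,0,0],[0,0,0],[0,0,0],[0,0,0],[0,0,0]],"fingers":[5,5,5,5,5,5,5,5]}'
python3 - <<'E'
import numpy as np
for a,b,n in((12,60,8),(60,96,8),(96,112,8),(112,128,8)):
    p=np.radians(np.linspace(a,b,n+1));y=-np.cos(p)*.1385/.75;z=np.sin(p)*.1385/.75
    print(np.c_[y-y[0],z-z[0]][1:].round(3).tolist())
E
```

```text
time: 8.32
position: [0.6339, -0.0707, 0.0308]
eef_rot: [-0.019, -3.138, -0.002]
contact_force: [0.6, -1.1, -0.2]
gripper_width: 0.525
finger_force: 0.0
time: 8.98
position: [0.6358, -0.0727, 0.0336]
eef_rot: [0.021, 3.139, -0.001]
contact_force: [0.1, 1.2, 6.3]
gripper_width: 0.09
finger_force: 58.7
[[0.005, 0.019], [0.012, 0.037], [0.021, 0.054], [0.031, 0.07], [0.043, 0.085], [0.057, 0.099], [0.072, 0.111], [0.088, 0.122]]
[[0.013, 0.007], [0.026, 0.012], [0.04, 0.017], [0.054, 0.021], [0.068, 0.023], [0.083, 0.024], [0.097, 0.025], [0.112, 0.024]]
[[0.006, -0.001], [0.013, -0.002], [0.019, -0.003], [0.025, -0.004], [0.032, -0.006], [0.038, -0.008], [0.044, -0.01], [0.05, -0.012]]
[[0.006, -0.003], [0.012, -0.005], [0.018, -0.008], [0.023, -0.011], [0.029, -0.015], [0.034, -0.018], [0.039, -0.022], [0.045, -0.026]]
```

```bash
python3 -m creep '{"xyz":[[0,0.005,0.019],[0,0.012,0.037],[0,0.021,0.054],[0,0.031,0.07],[0,0.043,0.085],[0,0.057,0.099],[0,0.072,0.111],[0,0.088,0.122]],"rot":[[0,0,0],[0,0,0],[0,0,0],[0,0,0],[0,0,0],[0,0,0],[0,0,0],[0,0,0]],"fingers":[5,5,5,5,5,5,5,5]}'
```

```text
time: 9.65
position: [0.6358, -0.0087, 0.1264]
eef_rot: [0.021, 3.139, -0.007]
contact_force: [-0.3, -7.0, 5.7]
gripper_width: 0.092
finger_force: 58.7
```

```bash
python3 -m creep '{"xyz":[[0,0.013,0.007],[0,0.026,0.012],[0,0.04,0.017],[0,0.054,0.021],[0,0.068,0.023],[0,0.083,0.024],[0,0.097,0.025],[0,0.112,0.024]],"rot":[[0,0,0],[0,0,0],[0,0,0],[0,0,0],[0,0,0],[0,0,0],[0,0,0],[0,0,0]],"fingers":[5,5,5,5,5,5,5,5]}' && python3 -m creep '{"xyz":[[0,0.006,-0.001],[0,0.013,-0.002],[0,0.019,-0.003],[0,0.025,-0.004],[0,0.032,-0.006],[0,0.038,-0.008],[0,0.044,-0.01],[0,0.05,-0.012]],"rot":[[0,0,0],[0,0,0],[0,0,0],[0,0,0],[0,0,0],[0,0,0],[0,0,0],[0,0,0]],"fingers":[5,5,5,5,5,5,5,5]}'
```

```text
time: 10.32
position: [0.6356, 0.0781, 0.1428]
eef_rot: [0.021, 3.139, -0.0]
contact_force: [1.6, -1.0, 3.6]
gripper_width: 0.087
finger_force: 63.8
time: 10.98
position: [0.6355, 0.1152, 0.132]
eef_rot: [0.021, 3.141, -0.0]
contact_force: [5.6, -2.7, -0.9]
gripper_width: 0.091
finger_force: 65.0
```

```bash
python3 -m creep '{"xyz":[[0,0.006,-0.003],[0,0.012,-0.005],[0,0.018,-0.008],[0,0.023,-0.011],[0,0.029,-0.015],[0,0.034,-0.018],[0,0.039,-0.022],[0,0.045,-0.026]],"rot":[[0,0,0],[0,0,0],[0,0,0],[0,0,0],[0,0,0],[0,0,0],[0,0,0],[0,0,0]],"fingers":[5,5,5,5,5,5,5,5]}' 
python3 - <<'E'
from h import *
cv2.imwrite("pics/s4.png",cv2.resize(cam("scene")["pixels"][150:400,100:400],None,fx=2,fy=2))
E
```

```text
time: 11.65
position: [0.6354, 0.149, 0.113]
eef_rot: [0.021, 3.141, -0.001]
contact_force: [5.6, -3.8, 1.9]
gripper_width: 0.088
finger_force: 63.5
```

View pics/s4.png

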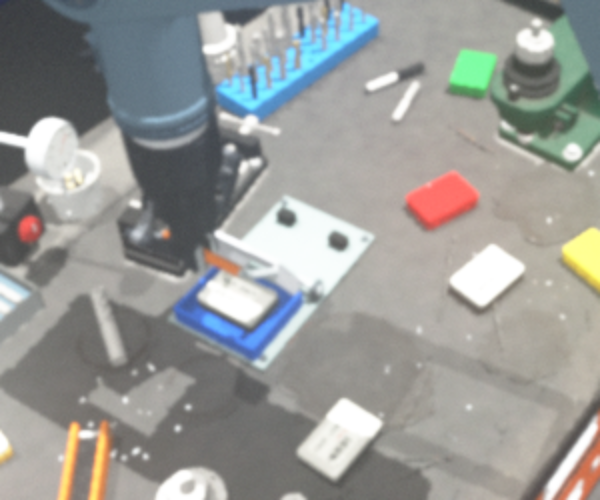

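The box lies white lid up in the tray at (237,300). I'll ease the cradle nearer to its stop, release and rise.

```bash
python3 -m creep '{"xyz":[[0,0.003,-0.002],[0,0.005,-0.004],[0,0.008,-0.006],[0,0.01,-0.008],[0,0.01,-0.008],[0,0.01,-0.008],[0,0.01,-0.008],[0,0.01,-0.008]],"rot":[[0,0,0],[0,0,0],[0,0,0],[0,0,0],[0,0,0],[0,0,0],[0,0,0],[0,0,0]],"fingers":[5,5,5,5,5,30,40,40]}' && python3 -m creep '{"xyz":[[0,0,0],[0,0,0],[0,0,0.02],[0,0,0.05],[0,0,0.1],[0,0,0.15],[-0.04,0,0.17],[-0.08,0,0.18]],"rot":[[0,0,0],[0,0,0],[0,0,0],[0,0,0],[0,0,0],[0,0,0],[0,0,0],[0,0,0]],"fingers":[45,45,45,45,45,45,45,45]}' && python3 -m creep '{"xyz":[[-0.05,0,0],[-0.1,0,0],[-0.15,0,0],[-0.15,0,0],[-0.15,0,0]],"rot":[[0,0,0],[0,0,0],[0,0,0],[0,0,0],[0,0,0]],"fingers":[45,45,45,45,45]}'
python3 - <<'E'
from h import *
a=cam("wrist")["pixels"];b=cam("scene")["pixels"][200:380,150:340]
cv2.imwrite("pics/f5.png",np.vstack([cv2.resize(a,(400,300)),cv2.resize(b,(400,300))]))
E
```

```text
time: 12.37
position: [0.6332, 0.1567, 0.106]
eef_rot: [-0.021, -3.137, -0.0]
contact_force: [-0.0, 0.3, -0.1]
gripper_width: 0.469
finger_force: 0.0
time: 13.03
position: [0.5767, 0.1561, 0.2456]
eef_rot: [0.022, 3.135, 0.001]
contact_force: [0.1, -0.2, 0.4]
gripper_width: 0.528
finger_force: 0.0
time: 13.45
position: [0.4604, 0.1565, 0.2426]
eef_rot: [-0.02, -3.141, -0.0]
contact_force: [-0.0, -0.4, 0.7]
gripper_width: 0.527
finger_force: 0.0
```

View pics/f5.png

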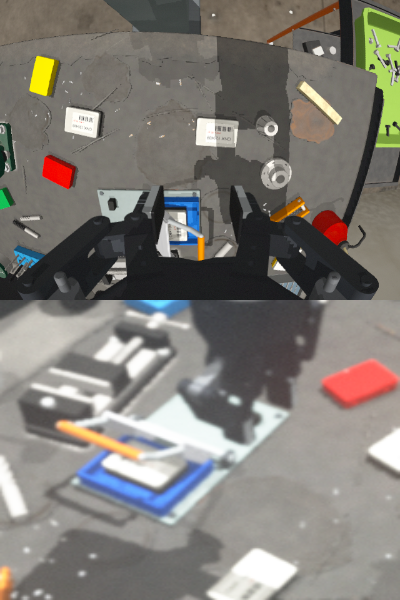

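Cradle is over on its stop, box in the tray with lid up. One final check on flatness.

```bash
python3 -m creep '{"xyz":[[-0.03,-0.05,0],[-0.06,-0.1,0],[-0.09,-0.15,0],[-0.09,-0.2,0],[-0.09,-0.25,0],[-0.09,-0.3,0],[-0.09,-0.35,0],[-0.09,-0.35,0]],"rot":[[0,0,0],[0,0,0],[0,0,0],[0,0,0],[0,0,0],[0,0,0],[0,0,0],[0,0,0]],"fingers":[45,45,45,45,45,45,45,45]}'
python3 - <<'E'
from h import *
t=cam("top");b=cam("scene")["pixels"][240:340,170:300]
a=t["pixels"][130:220,190:320]
cv2.imwrite("pics/f6.png",np.vstack([cv2.resize(a,(433,300),interpolation=2),cv2.resize(b,(433,300),interpolation=2)]))
E
```

```text
time: 14.22
position: [0.3966, -0.1137, 0.2426]
eef_rot: [0.031, 3.14, -0.006]
contact_force: [1.5, 0.4, 0.6]
gripper_width: 0.526
finger_force: 0.0
```

View pics/f6.png

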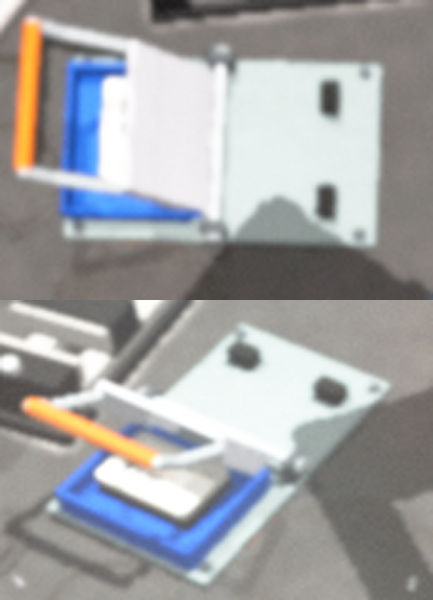

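```bash
python3 - <<'E'
from h import *
t=cam("top");s=cam("scene")
T=np.array([[101,82],[99,188]])*[130/433,90/300]+[190,130]
S=(np.array([[97,478],[187,522],[230,485]])-[0,300])*[130/433,100/300]+[170,240]
for z in(.020,.028,.040,.05):print(z,(cast(t,T,z)[:,:2]*1000).round(1).tolist(),(cast(s,S,z)[:,:2]*1000).round(1).tolist())
E
```

```text
0.02 [[671.0, 136.5], [602.2, 134.0]] [[670.9, 132.4], [602.4, 133.7], [599.0, 96.4]]
0.028 [[668.7, 134.9], [600.4, 132.4]] [[665.8, 136.6], [598.0, 138.0], [594.6, 101.0]]
0.04 [[665.3, 132.6], [597.8, 130.1]] [[658.1, 143.1], [591.3, 144.4], [588.0, 108.0]]
0.05 [[662.4, 130.6], [595.6, 128.2]] [[651.7, 148.4], [585.8, 149.7], [582.5, 113.8]]
```

```bash
python3 -c "
from station import ticket
print(ticket.close_job())"
```

```text
the job is handed in; nothing more can be done
None
```

The upside-down box was set on the cradle and tipped over into the blue tray. In the last pictures it lies white lid up and measures flat, with the cradle on its stop and the robot clear. The job was handed in about 14 s into the 54 s allowed, but the verdict wasn't shown.

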